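Open the filter bay of a spray turbine

ROBOT

A 6-joint arm with a two-finger parallel gripper is mounted at the origin on a cart in front of the work surface, level with it; the furniture and walls round the work are solid. World frame = base frame: x ahead of the robot, y to its left, z up, the work surface at z = 0. Lengths are in mm, angles in rad, forces in N, time in s.
With the tool pointing down it reaches from about 400 to 925 mm from the base axis. Payload 12.5 kg.
Tool frame: the origin (TCP) lies on the front face of the gripper's body, between the roots of the fingers; the fingertips stand 78 mm ahead of it and the grasp point (between the pads) lies 59 mm ahead of it (env.nose_length is the distance from the TCP to the fingertips, in mm); z points along the fingers, y is the line along which they close (so a half turn about z gives the same grasp; the last joint's range is limited). The gripper opens to 95 mm and grips with 3 to 60 N. Pads are 20 mm wide; open, the fingers measure 119 mm over their backs; the gripper's body (75 mm by 180 mm) begins 59 mm behind the grasp point.
Start: joints at [1.091, 0.491, 1.559, -0, 1.092, -0.106], TCP at [228.204, 581.86, 292.261] pointing down, gripper open.
Joint ranges: [-3.1, 3.1], [-0.84, 2.19], [0.05, 2.79], [-1.13, 4.28], [0.06, 2.93], [-2.69, 2.69]. Speed limits (rad/s): [2.22, 2.22, 2.79, 3.14, 3.14, 3.14].

INTERFACE

Orientations are given as [roll, pitch, yaw] about the fixed x, y, z axes, in that order (R = Rz(yaw) Ry(pitch) Rx(roll)).
In Python, from cell import env gives the robot as it stands.
- The arm moves only by the tool jog_arm, never from a script. Its argument "motion" is a list of rows, each a list of 7 numbers: the turn, a rotation vector about the tool's x, y, z in degrees, then the shift along the tool's x, y, z in mm, then the finger opening in mm, from 0 to 95.1. In form: [[wx, wy, wz, x, y, z, hand], ...]. A call has 1 to 10 rows; each row shifts and turns the commanded pose from where the row before left it, along the tool's axes as they then stand; what a row does not reach is not made up. A row lasts 1/8 s, in which the tool goes at most 62.5 mm and 10.7 degrees, less where a joint would pass 70% of its speed; a pose out of reach is approached as far as the arm can. A call is refused whole if a number of a shift passes 62.5 or a number of a turn 10.7, either way. A call with a gripper value outside its range is refused whole. The fingers move at their own pace and stop on an object; the grip force is fixed at half the most. Time passes only in rows, so rows that do not move let the fingers close. It gives the time, the measured TCP pose, the force, the opening and the grip force at its end, in the units of the state.
- env.state(): the state, without advancing time (a new reading comes with each control period).
- env.read_camera(name): name is "scene" or "top" or "wrist"; returns a dict with "color" (384x512x3 uint8, red, green, blue), "z_map" (384x512 float32, mm along the optical axis (not along the pixel's ray), 0 where there is no reading), "camera_matrix" (3x3 intrinsics, pixels), "world_to_cam" (4x4, takes a point from world to camera coordinates). Camera axes: x right, y up, looking along -z (the intrinsics and any distortion apply to the point x, -y, -z); pixel columns grow to the right and rows downward; lengths in mm; the calibration is good to about 2 mm. The wrist camera is an equidistant fisheye: a pixel r from the principal point sees the ray r / f radians off the axis. A picture is of the moment at which its call begins.
- env.job_done(): hands the job in; it is judged then, once.
Trained networks look in the newest picture that a camera, given by its name, has taken for a name from the list of things; names that differ only in an ending like _2 or _b are one class to them, and where a whole thing is asked for, a point or a joint stands for the part that bears it (a point fixed in the world has none). Each returns a list of dicts, best first, with "score" (0 to 1); they miss things now and then, are a little off and sometimes report something else, mostly with a low value. They report only what shows in the picture. A call takes as long as a camera call. They do not tell look-alikes from the thing itself.
- env.recognise(camera, thing): "location" ([column, row] in pixels, amid what is visible of it).
The state is a dict: "t": time; "joints": joint angles; "qvel": joint speeds; "tau": joint torques, N m; "eef_pos": TCP position; "tcp_rot": TCP orientation; "ft_force": force on the tool from outside, world axes, zero at the start; "moment": the same for the moment, N m; "opening": opening from 0.0 (shut) to 1.0 (fully open); "grip_force": force on a finger pad.
Only numpy, scipy, OpenCV 4.12 (cv2) and the standard library are available. Lean on these libraries where they do the work, as an engineer would, in place of code of your own. Each camera call takes 0.05 s, during which the arm holds its last target. There are 200 camera calls.

TASK

The paint-spray turbine on the bench is due for a filter change. With the fingertips, press its snap tab in until the filter cover springs free, then push the cover along its guide rails off its seat, until the whole filter opening is uncovered and the cover lies flat on the turbine's top. Do not lift the cover, and leave the things standing round the turbine where they are.

Things in the scene. Friction and masses are not known exactly. Their poses are not given: they have to be found in the camera images.
- turbine: Spray turbine, grey box with a black top, fixed to the bench; 172 (x) x 300 (y) x 118 mm. Origin: centre of its underside. Its -x side (air outlet, louvres, switch) faces the robot, turned up to 0.65 rad either way. On its flat top, 118 mm up, from +y to -y: snap tab (y 61 to 141 mm), filter cover on its seat between two rails (y -20 to 80), empty tray with a rim 7 mm high (end rim at y = -138).
- filter_bay (a point): Centre of the filter opening (72 x 72 mm, under the cover), level with the turbine's top; axes as the turbine's. A guide rail runs along y on each side of the seat; the rails' lips reach over the cover's edges, leave 89 mm between them and end 10.5 mm above the turbine's top.
- cover: Grey flat filter cover, 96 (x) x 100 (y) x 5 mm, about 90 g, loose. Origin: centre of its underside, at first over the opening's centre; axes as the turbine's. It leaves the seat only by sliding along the turbine's -y, on the same level, into the tray: the opening is clear after 87 mm, and the tray's rim stops it after 118 mm. A catch rib at its +y end stands behind the tab's tooth.
- cover_ledge (a point): Middle of the upper edge of the cover's thumb ledge: an upright face that looks to +y (towards the snap tab), 60 mm long in x, rising 12 mm above the cover's upper face (to 17 mm above the turbine's top), with a ramp behind it. Push it towards -y. Between it and the tab's tooth 58 mm of the cover are flat.
- tab (a joint): Snap tab, a pivoted metal lever at the cover's +y end: 0 at rest (latched), 0.22 rad fully pressed. It frees the cover beyond about 0.15 rad (5 mm at the pad, about 5 N; the travel ends at 6.5 mm). Springs then kick the cover 8 mm towards -y within 0.3 s; it stays free when the tab is let go. Latched, the cover cannot be pushed off.
- tab_pad (a point): Middle of the upper face of the tab's ribbed finger pad, 36 (x) x 37 mm (y), 16 mm above the turbine's top at rest (134 mm above the bench). Press it straight down.
- squeeze_bottle: Bystander: small white bottle with a blue cap, diameter 51, height 125 mm, standing near the turbine; origin at the centre of its underside.
- cup: Bystander: clear mixing cup, diameter 71, height 94 mm; origin at the centre of its underside.
- tape: Bystander: roll of green tape lying flat, diameter 86, height 18 mm; origin at the centre of its underside.
- tin: Bystander: small tin, diameter 68, height 60 mm; origin at the centre of its underside.
There are look-alikes about, which are no part of the job. What is shaped like the cover but orange or pink is not meant.

How it is judged:
By the outcome, as a careful person would: the job done as asked, in the order asked, and still so for the second after the job is handed in, with the robot touching nothing.
It also fails if it takes over 42 s, if anything falls off the work surface, if the arm or the gripper's body presses on something with over 40 N, if the wrist force passes 120 N, or if a joint passes its speed limit or range.

## Working session

There is one attempt and no reset: what is moved stays moved. The work goes in short steps, Python scripts to look and compute and a tool call to move; the robot and the scene stay as the last step left them, time stands still between calls to the robot, and variables do not carry over. Pictures are saved under pics/ and viewed, at most 10 in all, crops included, and the job is handed in when it is done.

Besides the shell and the picture viewer there is one more tool, called after "Call:" as name(argument=value, ...) on one line, values as JSON. jog_arm: Moves the arm, as the interface text tells. Its arguments: {"type":"object","properties":{"motion":{"type":"array"}},"required":["motion"]}

```bash
mkdir -p pics; cat > h.py <<'E'
import numpy as np, cv2
from cell import env
def px2w(im,c,r):
    z=float(im["z_map"][int(round(r)),int(round(c))]); K=im["camera_matrix"]
    p=np.array([(c-K[0,2])/K[0,0]*z,-(r-K[1,2])/K[1,1]*z,-z,1])
    return (np.linalg.inv(im["world_to_cam"])@p)[:3]
def cloud(im):
    z=im["z_map"];K=im["camera_matrix"];r,c=np.mgrid[:z.shape[0],:z.shape[1]]
    p=np.stack([(c-K[0,2])/K[0,0]*z,-(r-K[1,2])/K[1,1]*z,-z,np.ones_like(z)],-1)
    return (p@np.linalg.inv(im["world_to_cam"]).T)[...,:3]
E
python3 - <<'E'
from h import *
ims={}
for n in("scene","top"):
    im=env.read_camera(n);ims[n]=im
    for t in("turbine","cover","cover_ledge","tab_pad","tab","squeeze_bottle","cup","tape","tin"):
        for d in env.recognise(n,t)[:3]:
            l=d["location"]; print(n,t,round(d["score"],2),np.round(l),np.round(px2w(im,*l)))
cv2.imwrite("pics/a.png",np.hstack([cv2.resize(ims[n]["color"][...,::-1],None,fx=.78,fy=.78) for n in ims]))
cv2.imwrite("pics/top.png",cv2.resize(ims["top"]["color"][...,::-1],None,fx=1.5,fy=1.5))
np.savez("top.npz",**ims["top"])
s=env.state();print(s["t"],s["eef_pos"],s["tcp_rot"],s["ft_force"])
E
```

```text
scene turbine 0.86 [246. 201.] [566.  76. 116.]
scene cover 0.6 [267. 151.] [ 697. -283.    7.]
scene cover 0.56 [235. 191.] [616.  58. 120.]
scene cover_ledge 0.81 [238. 189.] [609.  50. 126.]
scene cover_ledge 0.61 [269. 154.] [ 687. -277.    2.]
scene cover_ledge 0.48 [332. 195.] [ 382. -183.    7.]
scene tab_pad 0.55 [216. 194.] [654. 104. 131.]
scene tab 0.8 [215. 196.] [648. 114. 132.]
scene tab 0.68 [284. 228.] [439.  68.  60.]
scene squeeze_bottle 0.68 [185. 234.] [666. 249.  84.]
scene squeeze_bottle 0.22 [217. 197.] [641. 116. 135.]
scene cup 0.71 [298. 168.] [ 527. -211.   49.]
scene tape 0.57 [245. 255.] [512. 176.  -1.]
scene tin 0.58 [284. 229.] [438.  70.  59.]
top turbine 0.83 [258. 177.] [580.  -0. 119.]
top turbine 0.6 [220. 156.] [642. 117. 137.]
top cover 0.82 [320. 264.] [ 322. -191.    6.]
top cover 0.77 [334. 154.] [ 683. -257.    6.]
top cover 0.75 [245. 165.] [619.  40. 121.]
top cover_ledge 0.92 [319. 265.] [ 320. -191.   -2.]
top cover_ledge 0.88 [330. 156.] [ 678. -244.    7.]
top cover_ledge 0.76 [244. 165.] [618.  44. 120.]
top tab_pad 0.84 [220. 157.] [641. 116. 131.]
top tab_pad 0.35 [243. 167.] [610.  47. 128.]
top tab 0.8 [220. 158.] [638. 115. 134.]
top cup 0.77 [314. 199.] [ 531. -184.    2.]
top tape 0.76 [216. 218.] [472. 137.  17.]
top tin 0.77 [241. 223.] [448.  56.  56.]
1.0 [228.19620497 581.86359294 292.25766907] [ 3.14152700e+00 -9.90361992e-06  2.76781588e+00] [-0.74206277 -0.19748185  0.36739915]
```

View pics/a.png

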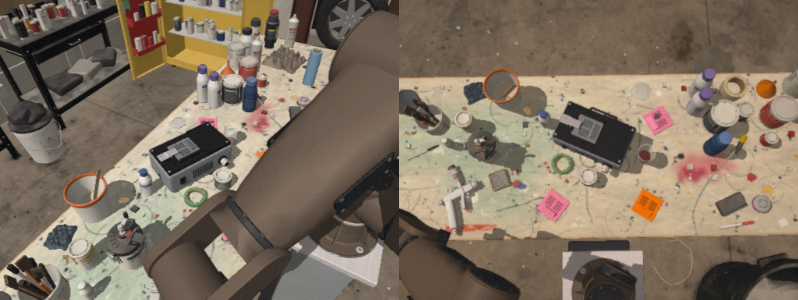

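View pics/top.png

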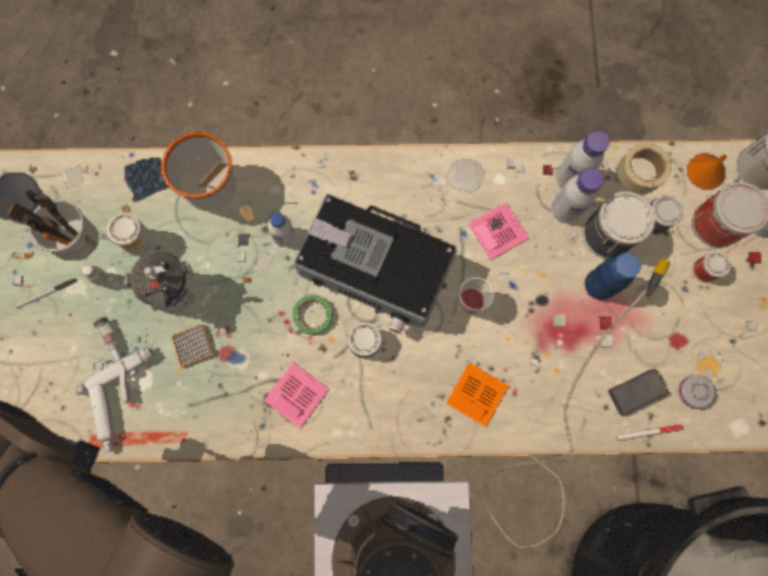

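The turbine is the black box at top-camera px (250,172), with the pink-grey tab at (220,156) and the grey cover at (245,165). There are four cover-like things: grey on the turbine (245,165), pink (333,154), pink (197,263) and orange (319,263). Only the grey one on the turbine between the rails fits. I'll confirm it in a crop and fit the turbine pose.

```bash
python3 - <<'E'
from h import *
im=dict(np.load("top.npz")); P=cloud(im)
m=(abs(P[...,2]-118)<8)&(abs(P[...,0]-580)<230)&(abs(P[...,1]-20)<230)
n,l,st,_=cv2.connectedComponentsWithStats(m.astype(np.uint8)); k=1+st[1:,4].argmax(); q=P[l==k]
R=cv2.minAreaRect(q[:,:2].astype(np.float32));print(R,len(q),np.median(q[:,2]))
c=np.array(R[0]); bx=cv2.boxPoints(R); e=[bx[1]-bx[0],bx[2]-bx[1]]; v=max(e,key=np.linalg.norm); v=v/np.linalg.norm(v); v*=np.sign(v[1])
yaw=np.arctan2(-v[0],v[1]);print("yaw",yaw)
u=np.array([v[1],-v[0]])
for name,y in dict(tab=115,ledge=30,cover=30).items(): print(name,c+v*y)
# profile of heights in turbine frame
rel=P[...,:2]-c; X=rel@u;Y=rel@v
for y in range(-150,155,10):
    s=(abs(X)<14)&(abs(Y-y)<5); print(y,np.round(np.median(P[s][:,2]),1),s.sum(),end='; ')
r=im["color"][120:225,190:320,::-1]; cv2.imwrite("pics/crop.png",cv2.resize(r,None,fx=5,fy=5,interpolation=cv2.INTER_CUBIC))
for d in [(0,113),(0,80),(0,-138)]:
    w=np.r_[c+u*d[0]+v*d[1],118,1]; p=im["world_to_cam"]@w; K=im["camera_matrix"]; print(d,w,K[0,0]*p[0]/-p[2]+K[0,2],K[1,1]*p[1]/p[2]+K[1,2])
E
```

```text
((603.0946044921875, 24.605941772460938), (293.2765197753906, 165.42550659179688), 65.67552185058594) 3880 119.52827429262459
yaw -0.4245423
tab [650.46353531 129.39709473]
ledge [615.45171642  51.94276428]
cover [615.45171642  51.94276428]
-150 95.4 24; -140 122.1 31; -130 119.6 31; -120 120.2 30; -110 120.4 29; -100 118.1 28; -90 119.6 29; -80 118.4 29; -70 119.4 28; -60 117.9 30; -50 117.5 28; -40 118.1 31; -30 118.4 28; -20 121.5 31; -10 125.7 30; 0 130.6 33; 10 132.5 25; 20 123.4 29; 30 123.6 30; 40 124.6 29; 50 124.2 29; 60 124.8 34; 70 134.8 32; 80 132.9 29; 90 133.1 33; 100 133.9 30; 110 134.5 30; 120 134.1 27; 130 133.1 28; 140 132.5 20; 150 103.4 7; (0, 113) [649.63972855 127.57463837 118.           1.        ] 216.5471966703701 155.69987174681802
(0, 80) [636.04690552  97.50413513 118.           1.        ] 226.34619939399408 159.7995139773222
(0, -138) [ 546.25188828 -101.14344025  118.            1.        ] 292.0577989310057 187.29150046623573
```

View pics/crop.png

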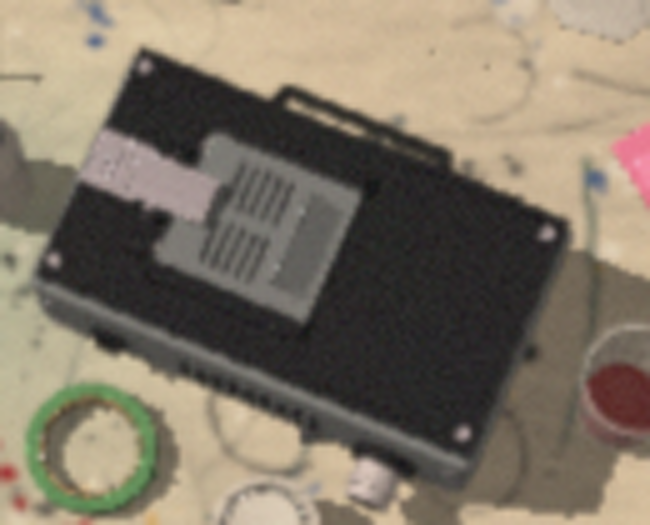

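The crop confirms it: the grey cover at crop (260,228) is between the rails, with the tab at (150,175) latched behind it. Next I refine the centreline and check obstacle heights along the path.

```bash
python3 - <<'E'
from h import *
im=dict(np.load("top.npz")); P=cloud(im)
c=np.array([603.1,24.6]);yaw=-.4245;v=np.array([-np.sin(yaw),np.cos(yaw)]);u=np.array([np.cos(yaw),np.sin(yaw)])
rel=P[...,:2]-c;X=rel@u;Y=rel@v;Z=P[...,2]
ok=(abs(X)<80)&(abs(Y)<150)
t=ok&(Z>128)&(Y>80)
print("tab x",np.percentile(X[t],[3,50,97]),"y",np.percentile(Y[t],[3,97]),np.median(Z[t]))
for a,b in((80,100),(100,140)):
    s=t&(Y>a)&(Y<b);print(a,np.percentile(X[s],[3,50,97]))
t=ok&(Z>127)&(Y<40)&(Y>-20);print("ledge x",np.percentile(X[t],[3,50,97]),"y",np.percentile(Y[t],[3,97]))
col=im["color"].astype(int).mean(-1); t=ok&(col>60)&(col<140)&(Y>-40)&(Y<85)&(abs(X)<65);print("cover x",np.percentile(X[t],[3,50,97]),"y",np.percentile(Y[t],[3,97]))
# path heights
a=np.array([228,582.]);b=np.array([640,115.]);d=(b-a)/np.linalg.norm(b-a);r=P[...,:2]-a;s=r@d;w=r@np.array([-d[1],d[0]])
for k in range(0,700,50):
    q=(s>k)&(s<k+50)&(abs(w)<110)&(im["z_map"]>0); print(k,Z[q].max().round() if q.any() else None,end=' ')
E
```

```text
tab x [-34.2674076    0.92531842  36.39412424] y [ 82.1853202  138.48475026] 133.31038653433802
80 [-40.0097728    0.74172839  40.51188086]
100 [-16.60662546   1.24155556  18.18134691]
ledge x [-53.77866432  -0.9593678   55.23151259] y [-17.58806268  36.66078393]
cover x [-40.75199709   1.57320056  45.71820011] y [-16.80744951  78.49729798]
0 614.0 50 614.0 100 591.0 150 38.0 200 24.0 250 161.0 300 22.0 350 12.0 400 15.0 450 26.0 500 127.0 550 139.0 600 141.0 650 142.0
```

Call:
jog_arm(motion=[[0,0,2.9,0,0,0,0],[0,0,0,-55,-22,0,0],[0,0,0,-55,-22,0,0],[0,0,0,-55,-22,0,0],[0,0,0,-55,-22,0,0],[0,0,0,-55,-22,0,0],[0,0,0,-55,-22,0,0],[0,0,0,-55,-22,0,0],[0,0,0,-55,-22,0,0],[0,0,0,-55,-22,0,0]])

```text
t: 2.25
eef_pos: [599.0, 196.0, 292.4]
tcp_rot: [3.141, 0.0, 2.717]
ft_force: [0.5, 0.6, 0.1]
opening: 0.023
grip_force: 0.0
```

Call:
jog_arm(motion=[[0,0,0,-40,-20,0,0],[0,0,0,-35,-15,0,0],[0,0,0,0,0,0,0]])

```text
t: 2.62
eef_pos: [652.9, 132.8, 291.7]
tcp_rot: [-3.141, -0.0, 2.714]
ft_force: [-0.3, -0.5, 0.1]
opening: 0.008
grip_force: 0.0
```

```bash
python3 - <<'E'
from h import *
s=env.state();print(s["t"],s["eef_pos"],s["tcp_rot"],s["ft_force"],s["opening"])
d=np.array([653.4,133.5])-s["eef_pos"][:2];print("tool d",d@[-.911,.412],d@[.412,.911])
im=env.read_camera("wrist");cv2.imwrite("pics/w.png",cv2.resize(im["color"][...,::-1],None,fx=1.5,fy=1.5))
K=im["camera_matrix"];W=im["world_to_cam"];print(K,W)
def proj(w):
    p=W@np.r_[w,1];q=np.array([p[0],-p[1]]);a=np.arctan2(np.hypot(*q),-p[2]);return K[:2,2]+K[0,0]*a*q/np.hypot(*q)
yaw=-.4245;v=np.array([-np.sin(yaw),np.cos(yaw)]);u=np.array([np.cos(yaw),np.sin(yaw)]);c=np.array([603.1,24.6])
for n,x,y,z in(("pad",1,120,134),("ledgeR",31,12,135),("ledgeL",-29,12,135),("corner",86,150,118),("corner",-86,150,118),("corner",-86,-150,118),("corner",86,-150,118)):
    print(n,np.round(1.5*proj(np.r_[c+u*x+v*y,z])))
for t in("tab_pad","cover_ledge"): print(t,[(np.round(1.5*np.array(d["location"])),round(d["score"],2)) for d in env.recognise("wrist",t)])
E
```

```text
2.625 [652.89185109 132.77248584 291.67612942] [-3.14146445e+00 -2.84377006e-05  2.71432057e+00] [-0.27437235 -0.47620891  0.09479431] 0.008283099694590856
tool d -0.16318782442887836 0.8721227515406547
[[297.31863964   0.         255.46519344]
 [  0.         297.31863964 191.52303234]
 [  0.           0.           1.        ]] [[ 4.14581518e-01  9.10011008e-01 -1.45964151e-03 -3.91027520e+02]
 [-8.72307603e-01  3.96946711e-01 -2.85504386e-01  5.49056521e+02]
 [-2.59232734e-01  1.19638098e-01  9.58376291e-01 -2.38359231e+02]
 [ 0.00000000e+00  0.00000000e+00  0.00000000e+00  1.00000000e+00]]
pad [385. 298.]
ledgeR [217. 343.]
ledgeL [206. 251.]
corner [428. 406.]
corner [436. 149.]
corner [ 27. 180.]
corner [ 65. 387.]
tab_pad [(array([361., 295.]), 0.9)]
cover_ledge [(array([ 14., 114.]), 0.88), (array([242., 288.]), 0.71)]
```

View pics/w.png

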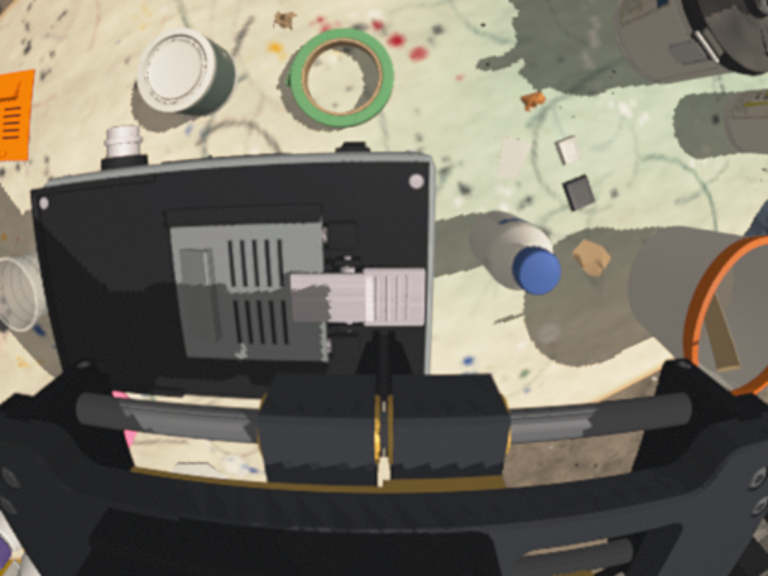

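The view shows the pad at (395,297), the ledge face at col 217 and the tab centred over the cover, which matches my projection to within about 4 mm. Descending to just above the pad.

Call:
jog_arm(motion=[[0,0,0,0,3,25,0],[0,0,0,0,0,25,0],[0,0,0,0,0,20,0],[0,0,0,0,0,5,0],[0,0,0,0,0,3,0],[0,0,0,0,0,1,0],[0,0,0,0,0,1,0]])

```text
t: 3.65
eef_pos: [653.0, 137.6, 212.9]
tcp_rot: [3.141, 0.001, 2.717]
ft_force: [-0.1, -0.7, 0.3]
opening: 0.003
grip_force: 0.0
```

Call:
jog_arm(motion=[[0,0,0,0,0,1,0],[0,0,0,0,0,1,0],[0,0,0,0,0,1,0],[0,0,0,0,0,1,0],[0,0,0,0,0,0,0]])

```text
t: 4.28
eef_pos: [653.2, 138.0, 208.7]
tcp_rot: [3.14, 0.001, 2.717]
ft_force: [-0.9, 4.3, 4.3]
opening: -0.002
grip_force: 2.5
```

Call:
jog_arm(motion=[[0,0,0,0,0,1,0],[0,0,0,0,0,1,0],[0,0,0,0,0,0.7,0],[0,0,0,0,0,0,0],[0,0,0,0,0,0,0]])

```text
t: 4.9
eef_pos: [653.4, 138.2, 206.2]
tcp_rot: [3.14, 0.001, 2.717]
ft_force: [1.6, 5.8, 5.3]
opening: 0.002
grip_force: 3.6
```

```bash
python3 - <<'E'
from h import *
im=env.read_camera("wrist");cv2.imwrite("pics/w2.png",im["color"][...,::-1])
s=env.state();print(s["eef_pos"],s["ft_force"])
E
```

```text
[653.40396303 138.24086888 206.18501819] [1.24249806 6.32582609 7.08828628]
```

View pics/w2.png

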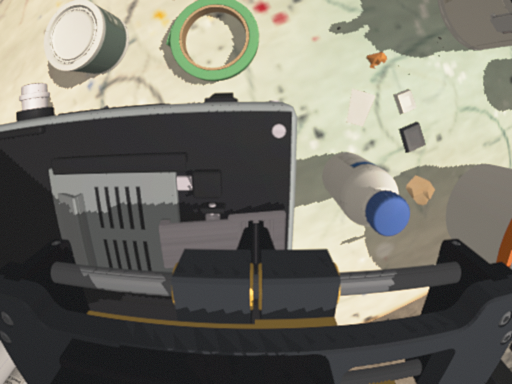

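The pink spring plunger at (185,183) now shows next to the cover's edge, so the cover has probably popped free. I'll press slightly more, then lift and check.

Call:
jog_arm(motion=[[0,0,0,0,0,0.6,0],[0,0,0,0,0,0,0],[0,0,0,0,0,0,0],[0,0,0,0,0,-5,0],[0,0,0,0,0,-20,0],[0,0,0,0,0,-25,0],[0,0,0,0,-25,-10,0],[0,0,0,0,-25,0,0],[0,0,0,0,0,0,0]])

```text
t: 6.08
eef_pos: [631.2, 89.5, 264.3]
tcp_rot: [-3.141, -0.001, 2.715]
ft_force: [-0.4, 0.3, 0.0]
opening: 0.005
grip_force: 0.0
```

```bash
python3 - <<'E'
from h import *
im=env.read_camera("wrist");K=im["camera_matrix"];W=im["world_to_cam"]
img=cv2.resize(im["color"][...,::-1],None,fx=1.5,fy=1.5)
def proj(w):
    p=W@np.r_[w,1];q=np.array([p[0],-p[1]]);a=np.arctan2(np.hypot(*q),-p[2]);return 1.5*(K[:2,2]+K[0,0]*a*q/np.hypot(*q))
yaw=-.4245;v=np.array([-np.sin(yaw),np.cos(yaw)]);u=np.array([np.cos(yaw),np.sin(yaw)]);c=np.array([603.1,24.6])
for y,z,col in((80,123,(0,0,255)),(72,123,(0,255,0)),(13,135,(0,0,255)),(5,135,(0,255,0)),(-138,125,(255,0,0))):
    a,b=[tuple(int(k) for k in proj(np.r_[c+u*x+v*y,z])) for x in(-40,40)];cv2.line(img,a,b,col,1)
cv2.imwrite("pics/w3.png",img);s=env.state();print(s["t"],s["eef_pos"],s["ft_force"])
d=s["eef_pos"][:2]-c;print("turb xy",d@u,d@v)
E
```

```text
6.125 [631.73163907  90.43000354 264.29356754] [ 0.66813611  0.0541265  -0.15740335]
turb xy -1.0226566540341258 71.77962312050603
```

View pics/w3.png

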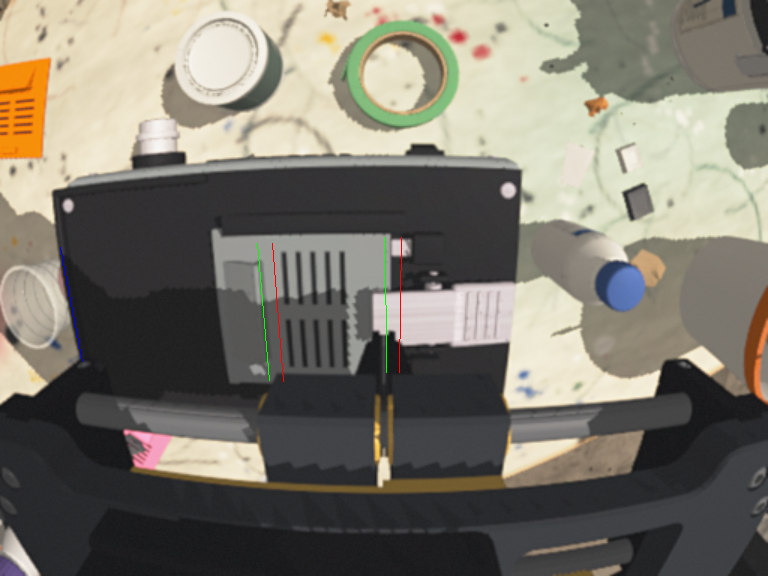

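The cover's +y edge now lies on the green line (y = 72, px col 387) and the ledge at col 262, so it sprang 8 mm and is free. Next I go down between the ledge and the tooth.

Call:
jog_arm(motion=[[0,0,0,-2,-20,0,0],[0,0,0,0,-18,0,0],[0,0,0,0,0,20,0],[0,0,0,0,0,20,0],[0,0,0,0,0,10,0],[0,0,0,0,0,5,0],[0,0,0,0,0,3,0],[0,0,0,0,0,0,0]])

```text
t: 7.12
eef_pos: [618.6, 56.5, 207.2]
tcp_rot: [3.141, 0.0, 2.717]
ft_force: [0.6, 0.6, -0.1]
opening: 0.006
grip_force: 0.0
```

Call:
jog_arm(motion=[[0,0,0,0,-5,1,0],[0,0,0,0,-8,0,0],[0,0,0,0,-6,0,0],[0,0,0,0,-6,0,0],[0,0,0,0,-6,0,0],[0,0,0,0,-6,0,0],[0,0,0,0,-6,0,0]])

```text
t: 8.0
eef_pos: [600.6, 17.0, 206.0]
tcp_rot: [3.141, 0.0, 2.717]
ft_force: [0.9, 0.8, -0.1]
opening: 0.006
grip_force: 0.5
```

Call:
jog_arm(motion=[[0,0,0,0,-9,0,0],[0,0,0,0,-9,0,0],[0,0,0,0,-9,0,0],[0,0,0,0,-9,0,0],[0,0,0,0,-9,0,0],[0,0,0,0,-9,0,0],[0,0,0,0,-8,0,0],[0,0,0,0,-6,0,0],[0,0,0,0,-4,0,0],[0,0,0,0,0,0,0]])

```text
t: 9.25
eef_pos: [571.0, -48.5, 205.8]
tcp_rot: [-3.141, -0.0, 2.717]
ft_force: [-0.5, -0.4, -0.2]
opening: 0.004
grip_force: 0.0
```

Call:
jog_arm(motion=[[0,0,0,0,5,0,0],[0,0,0,0,5,-5,0],[0,0,0,0,0,-25,0],[0,0,0,0,0,-40,0],[0,0,0,0,50,-30,0],[0,0,0,0,60,0,0],[0,0,0,0,60,0,0],[0,0,0,0,0,0,0]])

```text
t: 10.25
eef_pos: [645.9, 119.7, 305.7]
tcp_rot: [3.141, -0.0, 2.722]
ft_force: [0.3, -0.2, 0.1]
opening: 0.004
grip_force: 0.0
```

```bash
python3 - <<'E'
from h import *
im=env.read_camera("wrist");K=im["camera_matrix"];W=im["world_to_cam"]
img=cv2.resize(im["color"][...,::-1],None,fx=1.5,fy=1.5)
def proj(w):
    p=W@np.r_[w,1];q=np.array([p[0],-p[1]]);a=np.arctan2(np.hypot(*q),-p[2]);return 1.5*(K[:2,2]+K[0,0]*a*q/np.hypot(*q))
yaw=-.4245;v=np.array([-np.sin(yaw),np.cos(yaw)]);u=np.array([np.cos(yaw),np.sin(yaw)]);c=np.array([603.1,24.6])
for y,z,col in((-6,118,(0,0,255)),(66,118,(0,255,0)),(-25,123,(0,255,255)),(-138,125,(255,0,0))):
    a,b=[tuple(int(k) for k in proj(np.r_[c+u*x+v*y,z])) for x in(-40,40)];cv2.line(img,a,b,col,1)
cv2.imwrite("pics/w4.png",img)
t=env.read_camera("top");P=cloud(t);rel=P[...,:2]-c;X=rel@u;Y=rel@v
for y in range(-145,80,10):
    s=(abs(X-1)<25)&(abs(Y-y)<5);print(y,np.round(np.median(P[s][:,2]),0),end='; ')
s=env.state();print(s["t"],s["eef_pos"],s["ft_force"])
E
```

```text
-145 109.0; -135 121.0; -125 118.0; -115 121.0; -105 126.0; -95 133.0; -85 125.0; -75 124.0; -65 124.0; -55 124.0; -45 124.0; -35 123.0; -25 125.0; -15 120.0; -5 118.0; 5 113.0; 15 348.0; 25 350.0; 35 562.0; 45 558.0; 55 536.0; 65 538.0; 75 541.0; 10.35 [645.0378094  116.46535021 305.77190948] [-1.14533685 -0.8210118  -0.10609749]
```

View pics/w4.png

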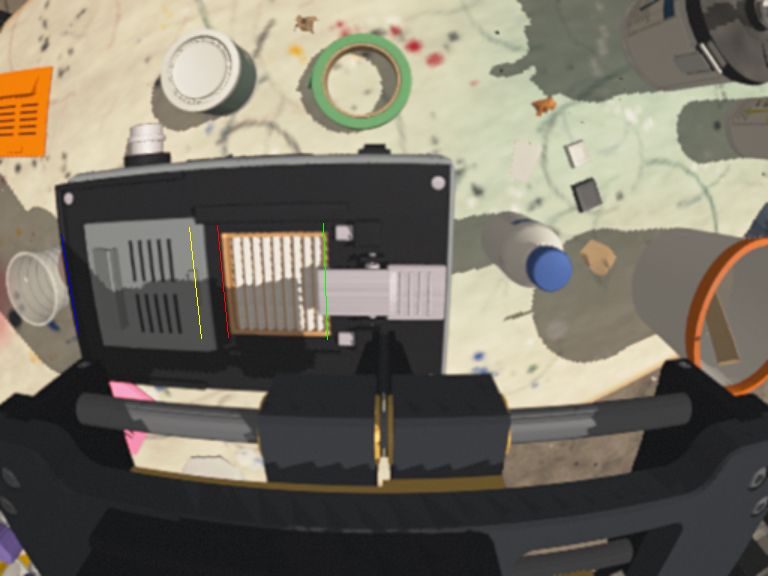

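The opening (cols 222–328) is fully uncovered. The cover's edge is at col 208, about 10 mm clear of it, and it lies flat (surface at z ≈ 124). The bystanders are where they were, so I'm handing in.

```bash
python3 -c "
from cell import env
print(env.job_done())"
```

```text
the job is handed in; nothing more can be done
None
```

The snap tab was pressed, the filter cover sprang free, and it was pushed about 97 mm into the tray; in the last wrist picture the opening is fully uncovered, the cover lies flat and the bystanders look unmoved. The job was handed in at about 10 s, but no verdict came back.

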